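# Set out the reagent bottles on two bench mats

### The arm

A 6-joint arm with a two-finger parallel gripper is mounted at the origin on a cart in front of the work surface, level with it; the furniture and walls round the work are solid. World frame = base frame: x ahead of the robot, y to its left, z up, the work surface at z = 0. Lengths are in m, angles in degrees, forces in N, time in s.
With the tool pointing down it reaches from about 0.325 to 0.85 m from the base axis. Payload 15.5 kg.
Tool frame: the origin (TCP) lies at the very end of the fingers, on their centre line; the grasp point (between the pads) lies arm.grip_depth behind it (arm.grip_depth is the distance from the TCP to the grasp point, in m); z points along the fingers, y is the line along which they close (so a half turn about z gives the same grasp; the last joint's range is limited). The gripper opens to 91 mm and grips with 3 to 60 N. Pads are 32 mm wide; open, the fingers measure 118 mm over their backs; the gripper's body (76 mm by 178 mm) begins 60 mm behind the grasp point.
Start: joints at [-78.065, 28.281, 77.091, -0, 74.628, -5.472], TCP at [0.187, -0.596, 0.214] pointing down, gripper open.
Joint ranges: [-166.48, 166.48], [-47.26, 123.95], [12.59, 153.08], [-70.14, 250.14], [6.76, 159.57], [-176.63, 176.63]. Speed limits (degrees/s): [108.29, 108.29, 147.25, 172.46, 172.46, 172.46].

### API

Orientations are given as a 3x3 rotation matrix whose columns are the frame's x, y, z axes.
In Python, from rig import arm gives the robot as it stands. Calls block until the motion is done:
- arm.move_to(position, orientation): joint-space move of the TCP to a pose.
- arm.move_l(position, orientation=None, feed=0.15): straight line of the TCP; orientation=None keeps the orientation; feed is the mean speed in m/s.
- arm.move_joints(angles): joint-space move.
- arm.grip(opening): finger opening in m; the grip force is fixed at half the most; returns when the fingers have stopped.
- arm.sleep(seconds).
- arm.solve_ik(position, orientation): joint angles nearest the present ones, or None.
- arm.snapshot(name): name is "scene" or "top"; returns the picture (420x560x3 uint8, red, green, blue); there is no depth.
- arm.get_calibration(name): a dict with "intrinsics" (3x3 intrinsics, pixels), "cam_to_world" (4x4, takes a point from camera to world coordinates). Camera axes: x right, y down, z forward; pixel columns grow to the right and rows downward; lengths in m; the calibration is good to about 2 mm. A picture is of the moment at which its call begins. get_calibration takes no time and is no camera call.
A pose or a line that the arm cannot do raises arm.Unreachable and nothing moves.
- arm.sign_off(): hands the job in; it is judged then, once.
Readings, each from a call of its own:
- arm.current_t(): time.
- arm.current_joint_positions(): joint angles.
- arm.current_dq(): joint speeds.
- arm.current_tau(): joint torques, N m.
- arm.current_ee_pos(): TCP position.
- arm.current_tool_rot(): TCP orientation.
- arm.current_force(): force on the tool from outside, world axes, zero at the start.
- arm.current_torque(): the same for the moment, N m.
- arm.current_width(): finger opening in m.
- arm.current_grasp_force(): force on a finger pad.
Only numpy, scipy, OpenCV 4.12 (cv2) and the standard library are available. Lean on these libraries where they do the work, as an engineer would, in place of code of your own. Each camera call takes 0.05 s, during which the arm holds its last target. There are 200 camera calls.

### The job

Set out the reagents for the next run, each bottle upright and centred on a ring of the mats, with left, right and behind as seen from the robot. On the blue mat put the red-capped brown bottle on the ring directly behind the beaker and the orange-capped bottle on the ring to the right of the brown one; on the yellow mat put the blue-capped bottle on the ring to the left of the timer and the white-capped bottle on the ring directly behind the blue-capped one. Leave the beaker, the timer, the tape roll and the marker pen where they are, and do not knock any bottle over.

Things in the scene. Friction and masses are not known exactly. Their poses are not given: they have to be found in the camera images.
- red_bottle: brown bottle with a red cap, 130 mm high, body 48 mm in diameter up to 88 mm, cap 32 mm in diameter from 89 to 130 mm above the origin, about 0.25 kg. Loose and upright; origin: centre of its underside, z up along its axis, yaw means nothing. It can be gripped from above by the cap, which is fixed to the bottle.
- orange_bottle: wide clear-white bottle with an orange cap, 147 mm high, body 75 mm in diameter up to 104 mm, cap 54 mm in diameter from there to 147 mm above the origin, about 0.3 kg. Loose and upright; origin: centre of its underside, z up along its axis, yaw means nothing. It can be gripped from above by the cap, which is fixed to the bottle.
- bluecap_bottle: clear bottle with pink contents and a blue cap, 102 mm high, body 56 mm in diameter up to 74 mm, cap 45 mm in diameter from 75 to 102 mm above the origin, about 0.2 kg. Loose and upright; origin: centre of its underside, z up along its axis, yaw means nothing. It can be gripped from above by the cap, which is fixed to the bottle.
- white_bottle: white bottle with a blue band and a pale, almost white cap, 98 mm high, body 47 mm in diameter up to 70 mm, cap 36 mm in diameter from 71 to 98 mm above the origin, about 0.12 kg. Loose and upright; origin: centre of its underside, z up along its axis, yaw means nothing. It can be gripped from above by the cap, which is fixed to the bottle.
- blue_mat: blue mat fixed to the bench, 176 x 176 x 3 mm, with four printed white rings (60 mm outside, a dot in each centre). Origin: centre of the underside; +x points to the back (away from the robot), +y to the left, turned up to 0.25 rad. Ring centres, mm: back left (44, 44), back right (44, -44), front left (-44, 44), front right (-44, -44). The beaker stands on its front left ring.
- yellow_mat: yellow mat fixed to the bench, 176 x 176 x 3 mm, with four printed black rings (60 mm outside, a dot in each centre). Origin: centre of the underside; +x points to the back (away from the robot), +y to the left, turned up to 0.25 rad. Ring centres, mm: back left (44, 44), back right (44, -44), front left (-44, 44), front right (-44, -44). The timer stands on its front right ring.
- beaker: empty clear glass beaker, 74 mm in diameter, 90 mm high, standing loose on the front left ring of the blue mat; to be left there. Origin: centre of its underside.
- timer: small off-white digital timer with a grey display, 38 (x) x 72 (y) x 62 mm high, standing loose on the front right ring of the yellow mat; to be left there. Origin: centre of its underside.
- tape_roll: roll of beige tape lying flat between the mats, about 106 mm across, 24 mm high, loose; to be left alone. Origin: centre of its underside.
- marker: white marker pen with a blue cap lying behind the left-hand mat, 138 mm long (y), 12 mm wide, 14 mm high, loose; to be left alone. Origin: centre of its underside.
Not all that is in view belongs to the job. Leave any green look-alike of the red_bottle alone.

How it is judged:
By the outcome, as a careful person would: the job done as asked, in the order asked, and still so for the second after the job is handed in, with the robot touching nothing.
It also fails if it takes over 138 s, if anything falls off the work surface, if the arm or the gripper's body presses on something with over 40 N, if the wrist force passes 120 N, or if a joint passes its speed limit or range.

## Working session

There is one attempt and no reset: what is moved stays moved. The work goes in short steps, each a Python script; the robot and the scene stay as the last script left them, time stands still between calls to the robot, and variables do not carry over. Pictures are saved under pics/ and viewed, at most 14 in all, crops included, and the job is handed in when it is done.

```bash
mkdir -p pics; python3 - <<'E'
from rig import arm
import cv2,numpy as np
for n in("scene","top"):
    cv2.imwrite(f"pics/{n}0.png",arm.snapshot(n)[:,:,::-1]); c=arm.get_calibration(n); print(n,np.round(c["intrinsics"],1).tolist(),np.round(c["cam_to_world"],3).tolist())
print(arm.grip_depth,arm.current_t(),arm.current_tool_rot())
E
```

```text
scene [[388.1, 0.0, 277.9], [0.0, 388.1, 213.5], [0.0, 0.0, 1.0]] [[-0.73, -0.527, 0.435, 0.058], [-0.684, 0.576, -0.448, 0.547], [-0.015, -0.625, -0.781, 0.942], [0.0, 0.0, 0.0, 1.0]]
top [[421.4, 0.0, 278.9], [0.0, 421.4, 202.1], [0.0, 0.0, 1.0]] [[-0.026, -0.997, 0.071, 0.474], [-1.0, 0.027, 0.007, 0.021], [-0.009, -0.07, -0.997, 1.278], [0.0, 0.0, 0.0, 1.0]]
0.0188 0.1 [[ 9.54195305e-01  2.99184319e-01 -2.52930800e-04]
 [ 2.99184416e-01 -9.54194709e-01  1.06888566e-03]
 [ 7.84485956e-05 -1.09559863e-03 -9.99999397e-01]]
```

View pics/scene0.png

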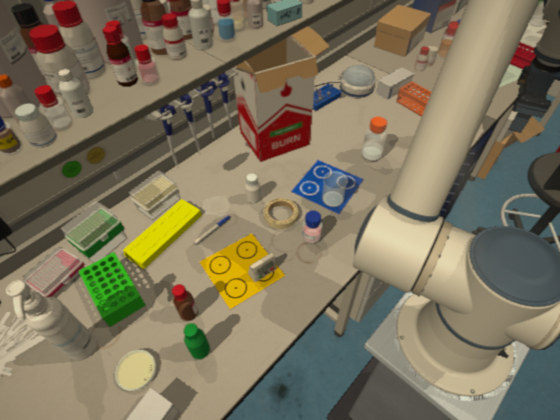

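View pics/top0.png

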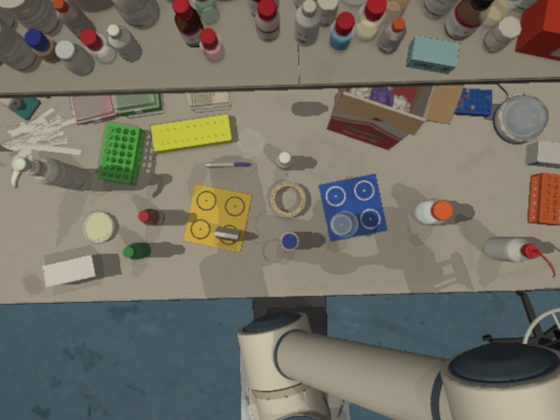

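The scene view shows the brown, red-capped bottle at (184,303) and its green look-alike at (196,342). The others are the orange cap at (377,130), blue cap at (313,225) and white bottle at (252,186). In the top view the red cap is at (145,216), green (130,250), orange (441,211), blue (289,241) and white (285,159). The blue mat is at (352,208) with the beaker at its front left, and the yellow mat at (218,218) with the timer at its front right. Shelf bottles also have red and white caps, but they are not on the bench, so they don't fit. Next I measure in both views and make one enlarged crop.

```bash
cat > vis.py <<'E'
from rig import arm
import cv2,numpy as np
def rays(n,px):
    c=arm.get_calibration(n); T=c["cam_to_world"]; px=np.atleast_2d(px).astype(float)
    d=(np.linalg.inv(c["intrinsics"])@np.c_[px,np.ones(len(px))].T).T@T[:3,:3].T
    return T[:3,3],d/np.linalg.norm(d,axis=1,keepdims=True)
def onplane(n,px,z):
    o,d=rays(n,px); return (o+d*((z-o[2])/d[:,2])[:,None])[:,:2]
def tri(p,q):
    A=np.zeros((3,3));b=np.zeros(3)
    for n,x in(("top",p),("scene",q)):
        o,d=rays(n,x);P=np.eye(3)-np.outer(d[0],d[0]);A+=P;b+=P@o
    return np.linalg.solve(A,b)
HSV=dict(red=[(0,130,50),(7,255,255)],red2=[(172,130,50),(180,255,255)],orange=[(5,150,120),(16,255,255)],blue=[(108,90,30),(130,255,255)],white=[(0,0,150),(180,70,255)],
 bmat=[(104,120,60),(122,255,255)],ymat=[(20,130,110),(30,255,255)])
def mask(im,c):
    h=cv2.cvtColor(im,cv2.COLOR_RGB2HSV); m=cv2.inRange(h,*HSV[c])
    return m|cv2.inRange(h,*HSV["red2"]) if c=="red" else m
def blob(im,c,near,r=22):
    m=mask(im,c); w=np.zeros_like(m); cv2.circle(w,near,r,255,-1); m&=w
    k,l,s,ce=cv2.connectedComponentsWithStats(m); i=1+np.argmax(s[1:,4]); return ce[i],s[i].tolist()
def mat(im,n,c,near):
    m=mask(im,c); w=np.zeros_like(m); cv2.circle(w,near,62,255,-1); m&=w
    m=cv2.morphologyEx(m,cv2.MORPH_OPEN,np.ones((3,3)))
    p=onplane(n,cv2.findNonZero(m)[:,0],0.003)
    (x,y),s,a=cv2.minAreaRect((p*1000).astype(np.float32)); a=(a+45)%90-45
    return np.array([x,y])/1000,np.round(s),np.radians(a)
def Rz(a): return np.array([[np.cos(a),-np.sin(a)],[np.sin(a),np.cos(a)]])
E
cat > m1.py <<'E'
from vis import *
t,s=[cv2.imread(f"pics/{n}0.png")[:,:,::-1].copy() for n in("top","scene")]
for n,c,a,b,h in(("red","red",(145,216),(180,292),.13),("orange","orange",(441,211),(377,126),.147),("blue","blue",(289,241),(313,217),.102),("white","white",(285,159),(252,180),.098)):
    p,i=blob(t,c,a,14);q,j=blob(s,c,b,14); print(n,p.round(1),i,q.round(1),j,"plane",onplane("top",p,h)[0].round(4),"tri",tri(p,q).round(4))
ov=t.copy()
for c,near,sn in(("bmat",(353,208),(327,185)),("ymat",(218,218),(242,269))):
    for n,im,k in(("top",t,near),("scene",s,sn)):
        o,sz,a=mat(im,n,c,k);print(c,n,o.round(4),sz,round(a,3))
        if n=="top":
            T=arm.get_calibration(n);M=np.linalg.inv(T["cam_to_world"])
            for u in(-.044,.044):
                for v in(-.044,.044):
                    w=o+Rz(a)@[u,v];x=T["intrinsics"]@(M@np.r_[w,.003,1])[:3];x=x[:2]/x[2];print((u,v),w.round(4),x.round(1))
                    cv2.circle(ov,(int(x[0]+.5),int(x[1]+.5)),0,(255,0,255),-1)
def crop(im,c,w=60,z=260): return cv2.resize(im[c[1]-w//2:c[1]+w//2,c[0]-w//2:c[0]+w//2],(z,z),interpolation=cv2.INTER_CUBIC)
A=np.hstack([crop(s,(188,315),80),crop(s,(375,140)),crop(s,(283,210),90)])
B=np.hstack([crop(t,(145,232),80),crop(ov,(353,208),76),crop(ov,(218,218),76)])
cv2.imwrite("pics/crop1.png",np.vstack([A,B])[:,:,::-1])
E
python3 m1.py
```

```text
red [144.2 215.9] [139, 211, 12, 11, 104] [179.3 292.7] [171, 284, 18, 18, 216] plane [0.5274 0.3986] tri [0.5279 0.4034 0.1143]
orange [441.9 210. ] [431, 201, 22, 19, 321] [377.7 124.2] [370, 117, 17, 16, 214] plane [ 0.521  -0.4064] tri [ 0.523  -0.4111  0.1318]
blue [289.2 241. ] [283, 234, 14, 15, 155] [312.7 218.7] [306, 211, 15, 17, 204] plane [0.4482 0.004 ] tri [0.4487 0.0044 0.0887]
white [285.2 153.9] [277, 145, 19, 20, 192] [250.8 178.5] [238, 166, 29, 28, 489] plane [0.6938 0.0085] tri [0.6964 0.0074 0.0783]
bmat top [ 0.5429 -0.192 ] [172. 172.] 0.171
(-0.044, -0.044) [ 0.507  -0.2429] [369.9 218.6]
(-0.044, 0.044) [ 0.492  -0.1562] [341.3 224.3]
(0.044, -0.044) [ 0.5937 -0.2279] [363.8 190.1]
(0.044, 0.044) [ 0.5787 -0.1412] [335.4 195.8]
bmat scene [ 0.5358 -0.1442] [171. 263.] 0.171
ymat top [0.523  0.2179] [176. 174.] -0.225
(-0.044, -0.044) [0.4703 0.1848] [228.7 234.5]
(-0.044, 0.044) [0.4899 0.2706] [200.2 228.7]
(0.044, -0.044) [0.5561 0.1652] [234.6 206. ]
(0.044, 0.044) [0.5757 0.251 ] [206.3 200.3]
ymat scene [0.5236 0.2191] [177. 177.] -0.221
```

View pics/crop1.png

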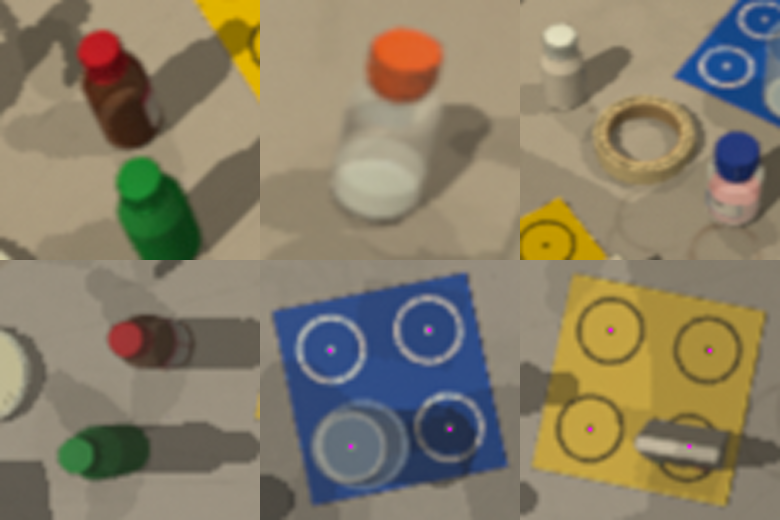

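The crop confirms the brown body with a red cap as red_bottle (left column, above the green look-alike). It also shows the orange, blue and white caps, and the predicted ring centres sit on the printed dots of both mats. Next is the red bottle, with all poses checked by IK first.

```bash
cat > job.py <<'E'
from vis import *
def R(a): c,s=np.cos(a),np.sin(a); return np.array([[c,s,0],[s,-c,0],[0,0,-1.]])
B=(np.array([.5429,-.192]),.171); Y=(np.array([.523,.2179]),-.223)
ring=lambda m,u,v: m[0]+Rz(m[1])@[u,v]
H=.14
# tip height above bottle underside, target ring, pick yaw, place yaw, release opening
D=dict(red=(.092,ring(B,.044,.044),0,B[1],.07),orange=(.108,ring(B,.044,-.044),0,B[1],.075),
 blue=(.078,ring(Y,-.044,.044),0,Y[1]+np.pi/2,.075),white=(.074,ring(Y,.044,.044),0,Y[1],.07))
def safe(a): # nearest equivalent yaw
    return (a+np.pi/2)%np.pi-np.pi/2
def pick(n,xy):
    h,_,a,_,_=D[n]; arm.grip(.091)
    arm.move_to([*xy,h+.06],R(a)); arm.move_l([*xy,h],feed=.1); arm.grip(0.01)
    print(n,"width",arm.current_width(),"F",arm.current_grasp_force(),"t",arm.current_t())
    arm.move_l([*xy,h+H],feed=.2); print("lifted",arm.current_width(),arm.current_force().round(1) if hasattr(arm.current_force(),'round') else arm.current_force())
def place(n):
    h,xy,_,a,w=D[n]; a=safe(a)
    arm.move_to([*xy,h+H],R(a)); arm.move_l([*xy,h+.03],feed=.2); arm.move_l([*xy,h+.0042],feed=.04)
    print("pre-release",arm.current_force(),np.round(arm.current_ee_pos(),4))
    arm.grip(w); arm.move_l([*xy,h+.12],feed=.15); print("t",arm.current_t())
E
python3 - <<'E'
from job import *
P=dict(red=(.5278,.402),orange=(.522,-.409),blue=(.4485,.004),white=(.694,.008))
for n,xy in P.items():
    h,g,a,b,_=D[n]
    for p,y in((xy,a),(g,safe(b))):
        for z in(h,h+H):
            q=arm.solve_ik([*p,z],R(y)); print(n,None if q is None else np.round(q))
print("carton",onplane("scene",[(265,158),(311,143)],0).round(3))
if all(arm.solve_ik([*x,D[n][0]+H],R(0)) is not None for n,x in P.items()):
    arm.move_to([.45,-.1,.3],R(0)); pick("red",P["red"])
E
```

```text
red [ 32.  38.  78.  -0.  63. 122.]
red [ 32.  31.  70.  -0.  80. 122.]
red [-19.  34.  89.  -0.  57.  61.]
red [-19.  25.  80.  -0.  75.  61.]
orange [-43.  37.  78.  -0.  65.  47.]
orange [-43.  30.  69.  -0.  82.  47.]
orange [-26.  35.  82.  -0.  63.  54.]
orange [-26.  28.  73.  -0.  80.  54.]
blue [ -7.  26. 110.  -0.  43.  83.]
blue [ -7.  14. 100.  -0.  66.  83.]
blue [23. 33. 95. -0. 52. 36.]
blue [23. 23. 86. -0. 71. 36.]
white [-4. 42. 74. -0. 64. 86.]
white [-4. 34. 66. -0. 80. 86.]
white [ 18.  37.  85.  -0.  58. 121.]
white [ 18.  29.  77.  -0.  75. 121.]
carton [[ 0.787 -0.146]
 [ 0.718 -0.314]]
red width 0.03115602675448957 F 29.998593628406525 t 5.9667
lifted 0.030997356879837012 [ 0.7  0.2 -2.6]
```

```bash
python3 - <<'E'
from job import *
place("red"); arm.move_to([.5,-.409,.3],R(0))
pick("orange",(.522,-.409))
s=arm.snapshot("scene");cv2.imwrite("pics/s2.png",s[:,:,::-1])
t=arm.snapshot("top");cv2.imwrite("pics/t2.png",t[:,:,::-1])
c=cv2.resize(t[130:250,230:390],(640,480),interpolation=cv2.INTER_CUBIC);cv2.imwrite("pics/c2.png",c[:,:,::-1])
E
```

```text
pre-release [ 0.32088017 -0.07062884 -2.967213  ] [ 0.5789 -0.1412  0.0963]
t 11.9417
orange width 0.05343404129131464 F 29.97559905052185 t 15.6083
lifted 0.053102022823081046 [-0.9 -0.5 -3.9]
```

View pics/c2.png

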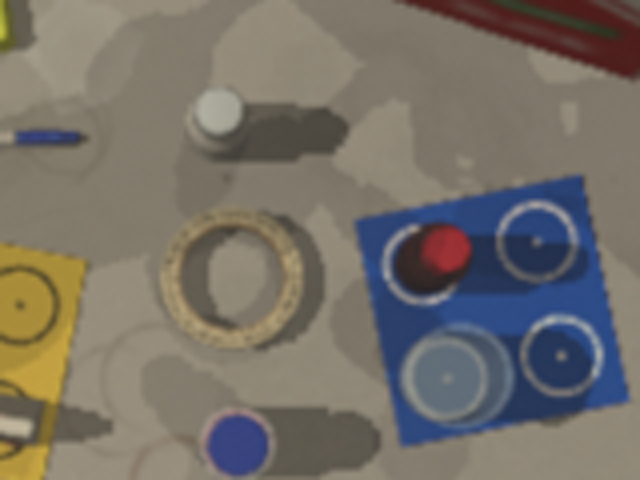

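View pics/s2.png

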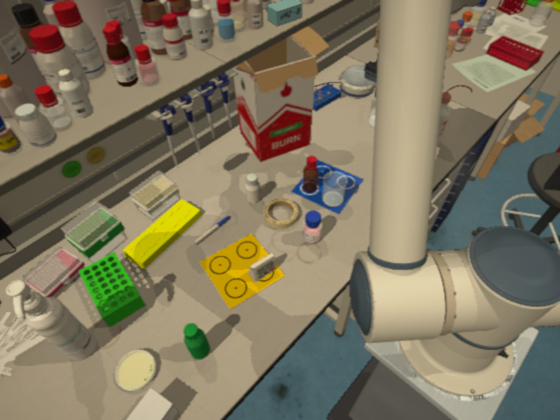

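The crop shows the red bottle standing in the back-left ring (cap top at full-image (341.5,192.5)), the white cap top at (285,157.8) and the blue cap top at (289.5,241). The beaker is untouched. I compute these, then place orange.

```bash
python3 - <<'E'
from job import *
t=cv2.imread("pics/t2.png")[:,:,::-1].copy()
p,_=blob(t,"red",(341,193),12)
print("red blob",p,onplane("top",p,.128),"want",D["red"][1])
print("red eye",onplane("top",(341.3,192.3),.133),"white",onplane("top",(284.8,157.6),.098),"blue",onplane("top",(289.4,240.8),.102))
place("orange")
E
```

```text
red blob [341.10810811 192.02702703] [[ 0.57837603 -0.14137682]] want [ 0.57877088 -0.14115435]
red eye [[ 0.5771605  -0.14116579]] white [[0.683156   0.00981132]] blue [[0.44857757 0.00343646]]
pre-release [-0.72527219  1.04581384 -3.38038742] [ 0.5938 -0.2279  0.1123]
t 20.3083
```

```bash
python3 - <<'E'
from job import *
pick("blue",(.4485,.0037)); place("blue")
pick("white",(.683,.0093)); place("white")
arm.move_to([.40,-.05,.35],R(0)); arm.move_joints([-78,28,77,0,74.6,-5])
t=arm.snapshot("top");s=arm.snapshot("scene")
cv2.imwrite("pics/t3.png",t[:,:,::-1]);cv2.imwrite("pics/s3.png",s[:,:,::-1])
c=[cv2.resize(x,(400,300),interpolation=cv2.INTER_CUBIC) for x in(t[163:253,165:285],t[163:253,285:405],s[230:305,190:290],s[140:215,285:385])]
cv2.imwrite("pics/c3.png",np.vstack([np.hstack(c[:2]),np.hstack(c[2:])])[:,:,::-1])
E
```

```text
blue width 0.044223192597879886 F 29.963673055171967 t 23.4
lifted 0.043964088978650645 [-0.4  0.4 -2.5]
pre-release [ 0.32487091 -0.49014686 -1.32579667] [0.4899 0.2706 0.0822]
t 28.3583
white width 0.035595489438526515 F 29.867131412029266 t 31.7083
lifted 0.035109744205467974 [-0.3 -0.3 -1. ]
pre-release [-0.28865035 -0.3402738  -0.26713474] [0.5757 0.2511 0.0783]
t 36.7
```

View pics/c3.png

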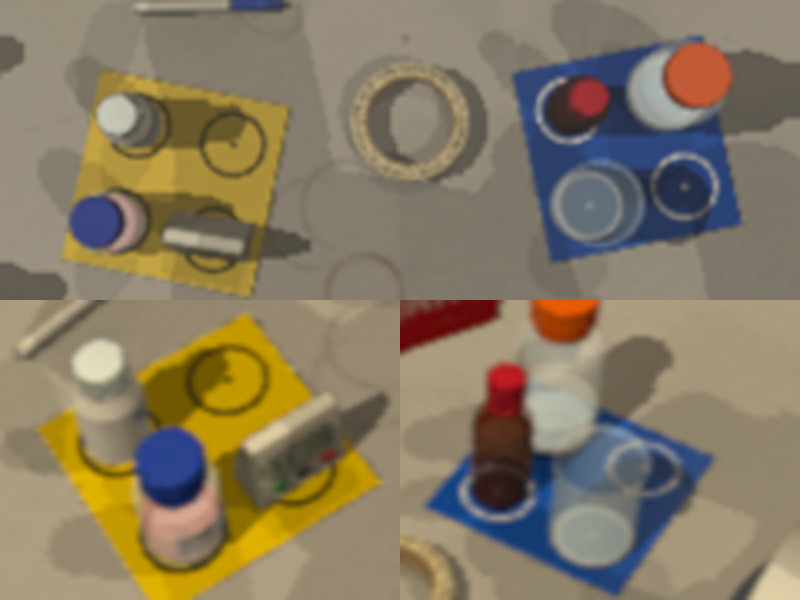

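View pics/t3.png

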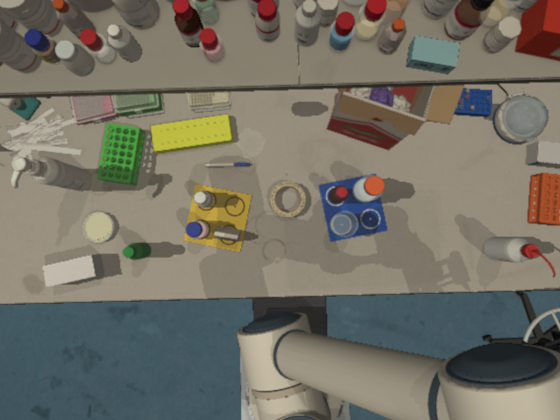

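All four bottles stand upright on their rings, with cap tops in the top view at orange (374.7,185.5), red (338,193 region), blue (194,229.6) and white (201,198). The beaker, timer, tape and marker are where they were. A numeric check of the centring comes next.

```bash
python3 - <<'E'
from job import *
t=cv2.imread("pics/t3.png")[:,:,::-1].copy()
for n,e,h in(("orange",(374.5,185.3),.147),("blue",(193.9,229.4),.102),("white",(200.8,197.9),.098),("red",(341.1,192),.13)):
    b=blob(t,n,tuple(int(round(x)) for x in e),12)[0]
    print(n,((onplane("top",e,h+.003)[0]-D[n][1])*1000).round(1),((onplane("top",b,h-.002)[0]-D[n][1])*1000).round(1))
E
```

```text
orange [-1.7 -0.6] [-0.9 -0.4]
blue [-2.6 -2.2] [-1.7  0.4]
white [-0.7 -2.4] [2.4 2.8]
red [-0.8  0.5] [-0.1 -0.1]
```

All within about 3 mm, so I hand it in.

```bash
python3 -c "
from rig import arm
print(arm.sign_off(),arm.current_t())"
```

```text
the job is handed in; nothing more can be done
the job is handed in; nothing more can be done
```

The job is handed in: all four bottles stand upright on the rings you asked for, within about 4 mm of centre by the camera check; the beaker, timer, tape roll and marker look unmoved in the final pictures, and the robot's clock read about 37 s after the last placing.

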